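Clear the jar rack's tray, bring the open jar to the front and hold the rack

ROBOT

A 7-joint arm with a two-finger parallel gripper is mounted at the origin on the work surface. World frame = base frame: x ahead of the robot, y to its left, z up, the work surface at z = 0. Lengths are in m, angles in rad, forces in N, time in s.
With the tool pointing down it reaches from about 0.35 to 0.9 m from the base axis. Payload 8.1 kg.
Tool frame: the origin (TCP) lies between the finger pads; the fingertips stand 25 mm ahead of it and the grasp point (between the pads) lies 6 mm ahead of it; z points along the fingers, y is the direction in which the jaws open and shut (so a half turn about z gives the same grasp; the last joint's range is limited). The gripper opens to 92 mm and grips with 3 to 60 N. Pads are 19 mm wide; open, the fingers measure 130 mm over their backs; the gripper's body (75 mm by 190 mm) begins 47 mm behind the grasp point.
Start: joints at [1.103, 0.434, 0.025, 1.573, -0.012, 1.134, -0.075], TCP at [0.223, -0.584, 0.252] pointing down, gripper open.
Joint ranges: [-2.62, 2.62], [-0.44, 2.09], [-1.27, 1.32], [0.08, 2.57], [-1.32, 4.46], [0.12, 2], [-2.74, 2.74]. Speed limits (rad/s): [2.22, 2.22, 3.01, 3.01, 3.14, 3.14, 3.14].

INTERFACE

Orientations are given as a rotation vector (axis times angle).
In Python, from cell import * gives the robot as it stands.
- The arm moves only by the shell command python3 -m jog 'ROWS' [FORCE]. ROWS is JSON, one flat list of numbers, 5 for each row, row after row: the finger opening in mm, from 0 to 91.8, then the shift along the tool's x, y, z in units of 40 mm (1.0 is 40 mm), then the turn about the tool's z in units of 6 degrees (1.0 is 6 degrees). A call has 1 to 20 rows; each row shifts and turns the pose as measured when the row begins, along the tool's axes as they then stand; what a row does not reach is not made up. A row lasts 1/12 s, in which the tool goes at most 41.7 mm and 7.16 degrees, less where a joint would pass 70% of its speed; a pose out of reach is approached as far as the arm can. A call is refused whole if a number of a shift passes 1 or a number of a turn 1, either way. A call with a gripper value outside its range is refused whole. The fingers move at their own pace and stop on an object; FORCE is the grip in N (left out, the last holds). Time passes only in rows, so rows that do not move let the fingers close. It gives the time, the measured TCP pose, the force and the opening at its end, in the units of the state.
- observe(): the state, without advancing time (a new reading comes with each control period).
- get_image(name): name is "side" or "top" or "wrist"; returns the picture (480x640x3 uint8, red, green, blue); there is no depth.
- camera_params(name): a dict with "intrinsics" (3x3 intrinsics, pixels), "dist_coeffs" ([k1, k2, p1, p2, k3] as OpenCV has them; the pictures are not rectified), "xyz" and "orientation" of the camera in the world. Camera axes: x right, y down, z forward; pixel columns grow to the right and rows downward; lengths in m; the calibration is good to about 2 mm. A picture is of the moment at which its call begins: read the wrist's pose just before it. camera_params takes no time and is no camera call; for the wrist camera it gives the pose at the moment of the call.
- sign_off(): hands the job in, once; it reports no verdict.
The state is a dict: "clock": time; "joints": joint angles; "dq": joint speeds; "joint_efforts": joint torques, N m; "position": TCP position; "ee_rot": TCP orientation; "force": force on the tool from outside, world axes, zero at the start; "ft_torque": the same for the moment, N m; "width": opening from 0.0 (shut) to 1.0 (fully open).
Only numpy, scipy, OpenCV 4.12 (cv2) and the standard library are available. Lean on these libraries where they do the work, as an engineer would, in place of code of your own. Each camera call takes 0.05 s, during which the arm holds its last target. There are 200 camera calls.

TASK

I want to refill the open jar on the revolving jar rack: first pick the two scraps of broken pallet wood off the rack's steel tray and drop them into the empty waste bin. Then turn the rack by the round knob at its middle until the open jar (the only one without its lid) stands at the front, centred behind the tray, and keep gripping the knob so that the rack stays still there: you finish while holding it, do not let go. Leave everything else on the desk where it is, also the jar's lid lying on the tray.

Things in the scene. Friction and masses are not known exactly. Their poses are not given: they have to be found in the camera images.
- rack_foot: fixed foot of the jar rack: grey plate 190 x 190 mm, 10 mm thick, steel tray in front. Origin: on the desk, on the vertical turning axis; its -x points to the front (tray side), z up. Above it turns a grey deck, radius 104 mm, top 30 mm above the desk, with six 50 mm jars 70 mm off axis, 60 degrees apart: five with black lids (tops 98 mm above the desk), one open; knob on a middle spindle
- tray_mid (a point): centre of the steel tray's floor, 180 mm in front of the turning axis, 4 mm above the desk. The tray is 120 mm deep (along the foot's x) and 240 mm wide (along the foot's y), with lips 6 mm thick that rise to 10 mm above the desk on its front and two sides
- carousel (a joint): angle of the turning part (rad): 0 (or any multiple of 2 pi) = open jar exactly at the front, over the foot's -x axis; grows counter-clockwise seen from above. It turns both ways, more than a full turn, on an easy bearing (friction about 0.03 N m) without springs or catches, and stays where it is left
- open_jar (a point): centre of the mouth of the open clear jar, 92 mm above the desk, 70 mm from the axis; it turns with the rack. Seen from above it is the only jar with an open mouth instead of a flat black lid
- knob_mid (a point): centre of the round aluminium knob on top of the rack's spindle, on the turning axis, 165 mm above the desk, half-way up the knob. The knob is 40 mm in diameter (42 over its ribs) and 34 mm tall (148 to 182 mm above the desk), fixed to the turning part; graspable from above at any yaw
- scrap_a_mid (a point): centre of a scrap of pale pallet wood, 52 mm long (its x) with a ragged +x end, 26 mm wide (its y; flat parallel sides over x from -23 to 13 mm), 20 mm tall, lying flat on the tray; centre half-way up
- scrap_b_mid (a point): centre of a second scrap of pale pallet wood, 50 mm long (its x), 24 mm wide (its y; flat parallel sides over x from -20 to 20 mm), 24 mm tall stepping down to 14 mm towards +x, lying flat on the tray; centre half-way up
- waste_bin: grey open-topped waste bin, fixed, empty: 180 mm (its x) x 160 mm (its y), 100 mm tall, walls 4 mm (rim bead 4 mm higher); origin at the centre of its underside, z up. It stands to the left or the right of the rack; the desk phone stands on the other side
- jar_lid: the open jar's black lid, 53 mm wide, 15 mm tall, lying on the tray between the scraps; leave it. Origin at the centre of its underside
- tape_roll: bystander: roll of brown tape lying flat, 106 mm wide, 48 mm tall. Origin at the centre of its underside
- mug: bystander: white mug, 82 mm wide, 95 mm tall. Origin at the centre of its underside
- marker: bystander: marker pen lying along its x, 130 mm long, 18 mm thick. Origin under its middle
- cutter: bystander: box cutter lying flat, 148 mm long (its x), 26 mm wide, 17 mm tall. Origin at the underside, under the middle of its 110 mm body
- desk_phone: bystander: black desk phone, fixed, 200 x 170 mm, 80 mm tall; it stands on the side opposite the bin. Origin at the centre of its underside
Things that resemble listed ones, but are neither listed nor needed, are in the scene too. What is shaped like the part that bears scrap_b_mid but yellow is not meant. Leave any orange look-alike of the part that bears scrap_a_mid alone.

How it is judged:
By the outcome, as a careful person would: the job done as asked, in the order asked, and still so for the second after the job is handed in, while the arm keeps its last pose, push and grip.
It also fails if it takes over 64 s, if anything falls off the work surface, if the arm or the gripper's body presses on something with over 40 N, if the wrist force passes 120 N, or if a joint passes its speed limit or range.

## Working session

There is one attempt and no reset: what is moved stays moved. The work goes in short steps, Python scripts to look and compute and a shell command to move; the robot and the scene stay as the last step left them, time stands still between calls to the robot, and variables do not carry over. Pictures are saved under pics/ and viewed, about 8 in all and at most 12, crops included, and the job is handed in when it is done.

```bash
mkdir -p pics; cat > h.py <<'E'
from cell import *
import numpy as np, cv2
from scipy.spatial.transform import Rotation as R
def snap(n,f):
    p=camera_params(n); im=get_image(n)
    cv2.imwrite(f'pics/{f}.png',im[:,:,::-1]); np.save(f'pics/{f}.npy',np.array([p],dtype=object),allow_pickle=True)
    return im,p
def load(f): return cv2.imread(f'pics/{f}.png'),np.load(f'pics/{f}.npy',allow_pickle=True)[0]
def rot(p):
    o=np.array(p['orientation'],float)
    return o if o.shape==(3,3) else R.from_rotvec(o).as_matrix()
def ray(p,px,z):
    u=cv2.undistortPoints(np.array(px,float).reshape(-1,1,2),np.array(p['intrinsics'],float),np.array(p['dist_coeffs'],float)).reshape(-1,2)
    d=np.c_[u,np.ones(len(u))]@rot(p).T; c=np.array(p['xyz'],float)
    return c+d*((z-c[2])/d[:,2])[:,None]
def proj(p,X):
    M=rot(p).T; return cv2.projectPoints(np.array(X,float).reshape(-1,1,3),cv2.Rodrigues(M)[0],-M@np.array(p['xyz'],float),np.array(p['intrinsics'],float),np.array(p['dist_coeffs'],float))[0].reshape(-1,2)
E
python3 - <<'E'
from h import *
for n in ('top','side'):
    im,p=snap(n,n+'0'); print(n,p)
print(observe())
E
```

```text
top {'intrinsics': array([[546.87192484,   0.        , 323.00459725],
       [  0.        , 546.87192484, 240.61465221],
       [  0.        ,   0.        ,   1.        ]]), 'dist_coeffs': array([-0.08583624,  0.        ,  0.        ,  0.        ,  0.        ]), 'xyz': array([ 0.24542592, -0.00255872,  1.47164757]), 'orientation': array([-2.04518843,  2.18593618, -0.22127574])}
side {'intrinsics': array([[479.1573403 ,   0.        , 321.09790448],
       [  0.        , 479.1573403 , 235.24625298],
       [  0.        ,   0.        ,   1.        ]]), 'dist_coeffs': array([-0.01172917,  0.        ,  0.        ,  0.        ,  0.        ]), 'xyz': array([ 0.32295992, -0.54428815,  0.82532028]), 'orientation': array([-2.42466882,  0.45419362, -0.16243149])}
{'clock': 0.1, 'joints': array([ 1.10339483,  0.43512462,  0.02499714,  1.57399675, -0.01161856,
        1.13396788, -0.0750626 ]), 'dq': array([ 7.89755982e-04, -1.54271542e-03, -6.95086960e-04, -2.25032504e-03,
        8.69391142e-05,  7.97694310e-04, -7.42952064e-04]), 'joint_efforts': array([ 2.83822221e-03, -6.69133902e+01,  9.87778567e-01, -3.15149581e+01,
       -6.05756859e-02,  3.74407461e-02,  3.61303682e-05]), 'position': array([ 0.22277922, -0.58351055,  0.25104511]), 'ee_rot': array([-3.08821311e+00, -5.69525965e-01,  5.63087675e-04]), 'force': array([0.38083734, 0.67786873, 0.29112946]), 'ft_torque': array([-0.00383722, -0.02709977, -0.01761159]), 'width': 0.9984666484188671}
```

View pics/top0.png

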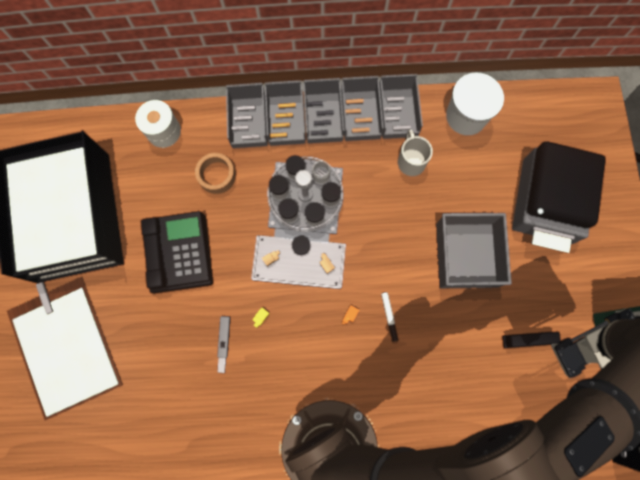

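View pics/side0.png

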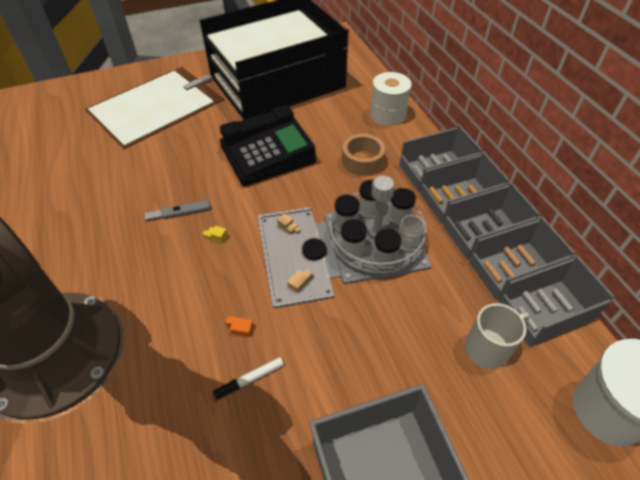

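Top view: knob about (303,178), open jar about (321,170), scraps at (271,258) and (327,263), lid (301,245), bin (475,250). The side view agrees. Next I'll measure these.

```bash
python3 - <<'E'
from h import *
for f,box in (('top0',(240,235,352,290)),('side0',(255,205,335,305))):
    im,p=load(f); x0,y0,x1,y1=box
    hsv=cv2.cvtColor(im,cv2.COLOR_BGR2HSV)
    m=np.zeros(im.shape[:2],np.uint8); m[y0:y1,x0:x1]=(cv2.inRange(hsv,(8,80,120),(28,255,255)))[y0:y1,x0:x1]
    cs,_=cv2.findContours(m,cv2.RETR_EXTERNAL,cv2.CHAIN_APPROX_NONE)
    for c in cs:
        if cv2.contourArea(c)<30: continue
        P=ray(p,c.reshape(-1,2),.026)
        r=cv2.minAreaRect((P[:,:2]*1000).astype(np.float32)); M=cv2.moments(c)
        print(f,cv2.contourArea(c),M['m10']/M['m00'],M['m01']/M['m00'],np.round(r[0]),np.round(r[1]),r[2])
im,p=load('top0')
print('knob',ray(p,[(303,178)],.182),'open',ray(p,[(321,170)],.092))
print('tray corners',ray(p,[(258,237),(345,243),(342,287),(252,280)],.01)[:,:2])
print('lid',ray(p,[(301,245)],.019)); print('bin',ray(p,[(443,213),(506,214),(509,288),(440,287)],.104)[:,:2])
lids=ray(p,[(296,165),(279,185),(289,209),(315,213),(331,192)],.098)[:,:2]; print('lids',lids)
A=np.c_[2*lids,np.ones(5)];s=np.linalg.lstsq(A,(lids**2).sum(1),rcond=None)[0];print(s[:2],np.sqrt(s[2]+s[0]**2+s[1]**2))
o,ps=load('side0'); print('knob side',ray(ps,[(383,184)],.182))
a=cv2.resize(im[150:295,235:355],None,fx=4,fy=4,interpolation=2); b=cv2.resize(o[165:310,250:370],None,fx=3,fy=4)
cv2.imwrite('pics/c1.png',cv2.resize(im[148:294,236:396],None,fx=4,fy=4,interpolation=2))
E
```

```text
top0 133.0 326.2456140350877 263.72556390977445 [482. -22.] [50. 26.] 29.595483779907227
top0 120.5 270.71230982019364 257.6210235131397 [506. 120.] [26. 46.] 23.47700309753418
top0 1546.0 285.884432945235 265.91170763260027 [490.  58.] [301. 147.] 86.17381286621094
side0 140.0 325.3392857142857 297.5130952380952 [497. -67.] [60. 74.] 68.79679107666016
side0 234.0 298.7101139601139 278.3368945868946 [477. -26.] [53. 28.] 27.610708236694336
side0 189.5 288.14072119613013 222.561125769569 [504. 117.] [29. 61.] 21.526750564575195
side0 1362.0 275.59202153695543 246.04686735193343 [488.  43.] [259. 179.] 68.80545043945312
knob [[0.67158799 0.02069449 0.182     ]] open [[ 0.72030808 -0.02658034  0.092     ]]
tray corners [[ 0.56809996  0.15661786]
 [ 0.53554979 -0.07960484]
 [ 0.41594957 -0.06264412]
 [ 0.45079774  0.17788477]]
lid [[0.53619055 0.04016945 0.019     ]]
bin [[ 0.57900644 -0.33410987]
 [ 0.56569227 -0.49925992]
 [ 0.37309306 -0.48123425]
 [ 0.38809991 -0.30533689]]
lids [[ 0.73658914  0.03859236]
 [ 0.68441581  0.08618278]
 [ 0.61760819  0.06342915]
 [ 0.60237609 -0.00328285]
 [ 0.6561508  -0.04859997]]
[0.66957148 0.01855758] 0.0694008586626994
knob side [[0.6672992  0.01622983 0.182     ]]
```

View pics/c1.png

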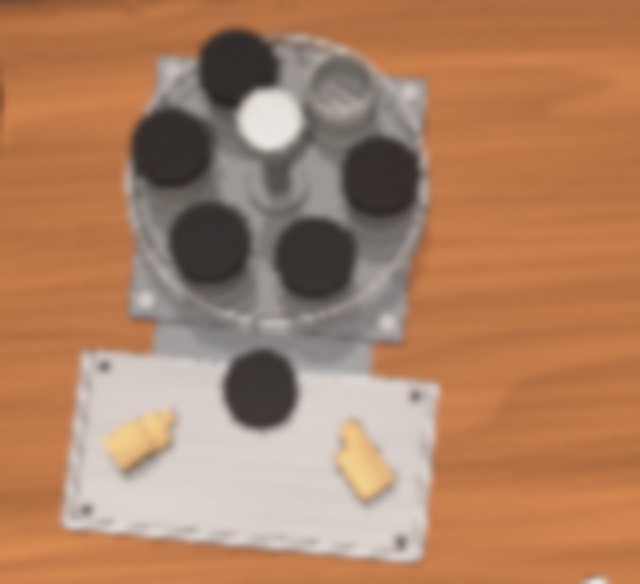

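View c1: rack axis about (0.669,0.018) and front direction about 171°. The open jar is at back right, at about -42°, so the rack has to turn about 147° clockwise. The left scrap has the step (B); the right one (A) has the ragged end. I'll move over the tray and look from near.

```bash
python3 -m jog '[91,0.645,-0.69,0,0, 91,0.645,-0.69,0,0, 91,0.645,-0.69,0,0, 91,0.645,-0.69,0,0, 91,0.645,-0.69,0,0, 91,0.645,-0.69,0,0, 91,0.645,-0.69,0,0, 91,0.645,-0.69,0,0, 91,0.645,-0.69,0,0, 91,0.645,-0.69,0,0, 91,0.645,-0.69,0,0, 91,0.645,-0.69,0,0, 91,0.645,-0.69,0,0, 91,0.645,-0.69,0,0, 91,0.645,-0.69,0,0, 91,0.645,-0.69,0,0, 91,0,0,0,0]' 30; python3 - <<'E'
from h import *
s=observe();print(s['position'],s['ee_rot'],s['joints'],s['clock'])
im,p=snap('wrist','w1');print(p)
E
```

```text
clock: 1.52
position: [0.4553, 0.0009, 0.2456]
ee_rot: [-3.087, -0.556, 0.009]
force: [0.3, 0.1, 0.4]
width: 0.989
[0.45530667 0.00094832 0.24561341] [-3.08748442 -0.55624434  0.00864717] [ 0.21780742  0.19919809 -0.3884421   1.94573228  0.08309388  1.01828949
 -1.4220714 ] 1.5167
{'intrinsics': array([[429.12602309,   0.        , 316.74653131],
       [  0.        , 429.12602309, 238.62326507],
       [  0.        ,   0.        ,   1.        ]]), 'dist_coeffs': array([-0.03236123,  0.        ,  0.        ,  0.        ,  0.        ]), 'xyz': array([0.52451384, 0.02573253, 0.37826995]), 'orientation': array([ 2.38697489, -1.6560338 , -0.2413211 ])}
```

View pics/w1.png

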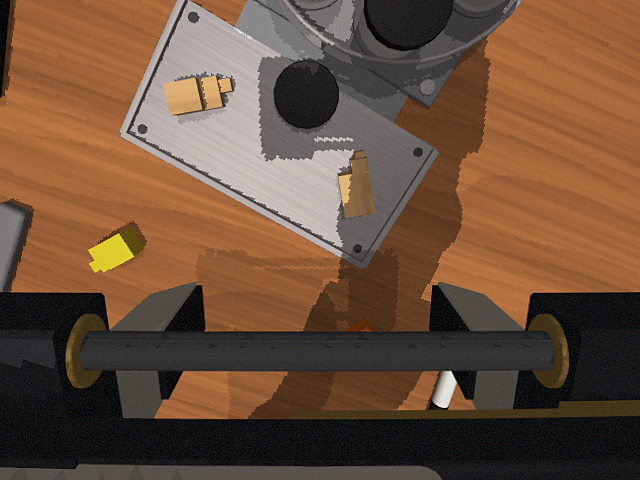

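Wrist view: scrap B at about (198,94), scrap A at about (356,187), partly in shadow, and the lid at (306,95). I'll refine with masks.

```bash
python3 - <<'E'
from h import *
im,p=load('w1'); hsv=cv2.cvtColor(im,cv2.COLOR_BGR2HSV)
m0=cv2.inRange(hsv,(8,75,50),(28,255,255))
for n,(x0,y0,x1,y1),zt in (('B',(155,65,240,122),.028),('A',(330,145,380,224),.024)):
    m=np.zeros_like(m0); m[y0:y1,x0:x1]=m0[y0:y1,x0:x1]
    c=max(cv2.findContours(m,0,1)[0],key=cv2.contourArea)
    for z in (zt,.014):
        P=ray(p,c.reshape(-1,2),z)[:,:2]*1000; r=cv2.minAreaRect(P.astype(np.float32)); print(n,z,cv2.contourArea(c),r, cv2.boundingRect(c))
    cv2.drawContours(im,[c],-1,(0,0,255),1)
print('lid',ray(p,[(306,95)],.019)); print('tray',ray(p,[(122,132),(365,268),(438,152)],.010))
cv2.imwrite('pics/c2.png',cv2.resize(im[50:240,140:400],None,fx=3,fy=3))
E
```

```text
B 0.028 1927.5 ((507.3788146972656, 119.48515319824219), (25.255401611328125, 53.5762939453125), 30.046159744262695) (163, 76, 71, 39)
B 0.014 1927.5 ((506.6939392089844, 123.23237609863281), (26.264829635620117, 55.71770477294922), 30.046165466308594) (163, 76, 71, 39)
A 0.024 1644.0 ((483.1805114746094, -20.917404174804688), (53.80744934082031, 26.364952087402344), 30.43838119506836) (338, 150, 37, 68)
A 0.014 1644.0 ((482.013916015625, -22.23418617248535), (55.3262825012207, 27.109146118164062), 30.4383487701416) (338, 150, 37, 68)
lid [[0.53547276 0.04138576 0.019     ]]
tray [[ 0.45436156  0.17721687  0.01      ]
 [ 0.41369251 -0.0600049   0.01      ]
 [ 0.53177699 -0.07851343  0.01      ]]
```

View pics/c2.png

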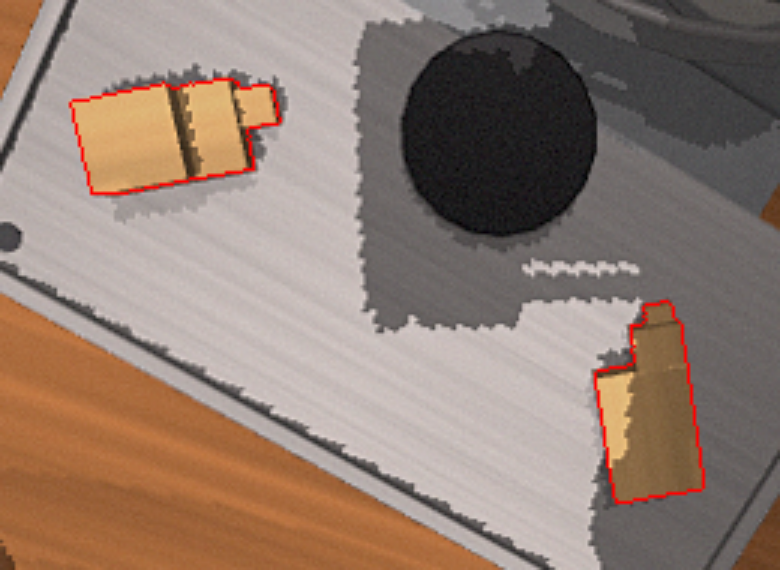

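```bash
python3 -m jog '[46,0.283,0.795,0,0, 46,0,0,0,-0.84, 46,0,0,0.7,-0.84, 46,0,0,1,0, 46,0,0,1,0, 46,0,0,0.8,0, 46,0,0,0,0, 46,0,0,0,0]'; cat > st.py <<'E'
import sys
from h import *
# usage: st.py X Y Z YAWdeg(tool x)  -> remaining shift in tool units
s=observe(); M=R.from_rotvec(s['ee_rot']).as_matrix()
yaw=np.degrees(np.arctan2(M[1,0],M[0,0])); t=np.array([float(v) for v in sys.argv[1:4]])
print('clk %.2f'%s['clock'],s['position'].round(4),'yaw %.1f'%yaw,'q',s['joints'].round(2),'F',s['force'].round(1),'w %.1f'%(s['width']*91.8))
dy=(yaw-float(sys.argv[4])+90)%180-90
print('units xyz',(M.T@(t-s['position'])/.04).round(3),'turn units %.2f'%(dy/6))
E
python3 st.py .477 -.025 .031 30.4
```

```text
clock: 2.23
position: [0.475, -0.0353, 0.1013]
ee_rot: [-3.029, -0.834, 0.01]
force: [1.3, 0.5, 0.8]
width: 0.509
clk 2.23 [ 0.475  -0.0353  0.1013] yaw 30.8 q [ 0.23  0.42 -0.35  2.07  0.22  0.69 -1.29] F [1.3 0.5 0.8] w 46.7
units xyz [ 0.187 -0.193  1.758] turn units 0.07
```

```bash
python3 -m jog '[46,0.187,-0.193,0,0, 46,0,0,0,0, 46,0,0,0.7,0, 46,0,0,0,0]'; python3 st.py .477 -.025 .031 30.4
```

```text
clock: 2.57
position: [0.4813, -0.0248, 0.0791]
ee_rot: [3.027, 0.83, 0.002]
force: [-0.4, 0.1, -0.4]
width: 0.504
clk 2.57 [ 0.4813 -0.0248  0.0791] yaw 30.7 q [ 0.19  0.46 -0.33  2.08  0.25  0.63 -1.34] F [-0.4  0.1 -0.4] w 46.2
units xyz [-0.094 -0.055  1.203] turn units 0.04
```

```bash
python3 -m jog '[46,-0.09,-0.05,0.7,0, 46,0,0,0.35,0, 46,0,0,0.1,0, 46,0,0,0,0]'; python3 st.py .477 -.025 .031 30.4
```

```text
clock: 2.9
position: [0.4834, -0.0243, 0.0399]
ee_rot: [3.022, 0.83, 0.02]
force: [0.1, -0.7, 0.5]
width: 0.5
clk 2.90 [ 0.4834 -0.0243  0.0399] yaw 30.7 q [ 0.16  0.52 -0.29  2.11  0.3   0.53 -1.39] F [ 0.1 -0.7  0.5] w 45.9
units xyz [-0.149 -0.07   0.22 ] turn units 0.05
```

```bash
python3 -m jog '[46,-0.17,-0.08,0.05,0, 46,-0.02,0,0.13,0, 46,0,0,0,0]'; python3 st.py .477 -.025 .031 30.4
```

```text
clock: 3.15
position: [0.4773, -0.0254, 0.0361]
ee_rot: [3.021, 0.83, 0.028]
force: [-0.8, -0.1, 0.3]
width: 0.501
clk 3.15 [ 0.4773 -0.0254  0.0361] yaw 30.7 q [ 0.16  0.52 -0.29  2.14  0.31  0.5  -1.4 ] F [-0.8 -0.1  0.3] w 46.0
units xyz [-0.004 -0.015  0.128] turn units 0.05
```

```bash
python3 -m jog '[46,0,0,0.15,0, 46,0,0,0.02,0, 20,0,0,0,0, 15,0,0,0,0, 15,0,0,0,0, 15,0,0,0,0, 15,0,0,0,0]' 30; python3 st.py .477 -.025 .031 30.4; python3 -m jog '[15,0,0,-0.5,0, 15,0,0,-1,0, 15,0,0,-1,0, 15,0,0,-1,0, 15,0,0,-1,0, 15,0,0,0,0]'; python3 st.py .47 -.405 .215 30.4
python3 - <<'E'
from h import *
p=camera_params('wrist')
im,p=load('top0')
b=ray(p,[(443,213),(506,214),(509,288),(440,287)],.104); print(b.mean(0))
E
```

```text
clock: 3.73
position: [0.4784, -0.0257, 0.0302]
ee_rot: [3.02, 0.829, 0.032]
force: [1.1, -0.9, 0.2]
width: 0.282
clk 3.73 [ 0.4784 -0.0257  0.0302] yaw 30.7 q [ 0.15  0.53 -0.28  2.14  0.32  0.49 -1.41] F [ 1.1 -0.9  0.2] w 25.9
units xyz [-0.02  -0.031 -0.021] turn units 0.05
clock: 4.23
position: [0.4722, -0.0239, 0.2158]
ee_rot: [3.023, 0.833, 0.02]
force: [1.3, -0.5, 0.5]
width: 0.277
clk 4.23 [ 0.4722 -0.0239  0.2158] yaw 30.8 q [ 0.27  0.25 -0.4   1.96  0.13  0.94 -1.23] F [ 1.3 -0.5  0.5] w 25.4
units xyz [-4.93   8.154  0.042] turn units 0.07
[ 0.47647292 -0.40498523  0.104     ]
```

```bash
python3 -m jog '[15,-0.48,0.8,0,0, 15,-0.48,0.8,0,0, 15,-0.48,0.8,0,0, 15,-0.48,0.8,0,0, 15,-0.48,0.8,0,0, 15,-0.48,0.8,0,0, 15,-0.48,0.8,0,0, 15,-0.48,0.8,0,0, 15,-0.48,0.8,0,0, 15,-0.48,0.8,0,0, 15,0,0,0,0]'; python3 st.py .476 -.405 .09 30.4
```

```text
clock: 5.15
position: [0.4742, -0.4115, 0.2216]
ee_rot: [3.012, 0.848, 0.035]
force: [-2.0, -0.6, -0.3]
width: 0.28
clk 5.15 [ 0.4742 -0.4115  0.2216] yaw 31.4 q [ 0.79  0.47 -0.23  1.61  0.11  1.06 -0.48] F [-2.  -0.6 -0.3] w 25.7
units xyz [ 0.063 -0.176  3.289] turn units 0.17
```

```bash
python3 -m jog '[15,0.06,-0.17,0.8,0, 15,0,0,0.9,0, 15,0,0,0.9,0, 15,0,0,0.5,0, 15,0,0,0,0, 50,0,0,0,0, 50,0,0,0,0, 50,0,0,0,0, 50,0,0,0,0, 50,0,0,-1,0, 50,0,0,-1,0, 50,0,0,-1,0, 50,0,0,-0.5,0,50,0,0,0,0]'; python3 st.py .503 .128 .22 30; python3 - <<'E'
from h import *
snap('top','top1')
E
```

```text
clock: 6.32
position: [0.4733, -0.4088, 0.2484]
ee_rot: [3.005, 0.834, 0.047]
force: [1.0, 0.0, 0.0]
width: 0.545
clk 6.32 [ 0.4733 -0.4088  0.2484] yaw 31.1 q [ 0.79  0.43 -0.23  1.59  0.1   1.09 -0.49] F [1. 0. 0.] w 50.1
units xyz [  7.541 -11.133   0.547] turn units 0.18
```

View pics/top1.png

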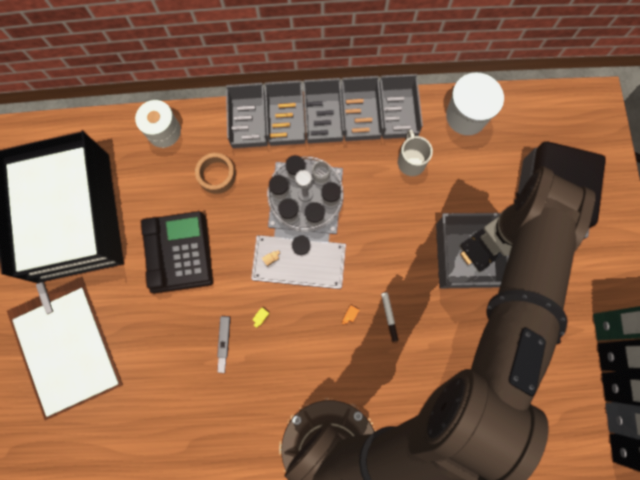

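Scrap A is in the bin, at about (467,258). Going to B next.

```bash
python3 -m jog '[46,0.54,-0.795,0,0, 46,0.54,-0.795,0,0, 46,0.54,-0.795,0,0, 46,0.54,-0.795,0,0, 46,0.54,-0.795,0,0, 46,0.54,-0.795,0,0, 46,0.54,-0.795,0,0, 46,0.54,-0.795,0,0, 46,0.54,-0.795,0,0, 46,0.54,-0.795,0,0, 46,0.54,-0.795,0,0, 46,0.54,-0.795,0,0, 46,0.54,-0.795,0,0, 46,0.54,-0.795,0,0]' ; python3 -m jog '[46,0,0,0,-1, 46,0,0,0,-1, 46,0,0,0,-1, 46,0,0,0,-1, 46,0,0,0,-1, 46,0,0,0,-1, 46,0,0,0,-1, 46,0,0,0,-1, 46,0,0,0,-1, 46,0,0,0,-1, 46,0,0,0,-1, 46,0,0,0,-1, 46,0,0,0,-1, 46,0,0,0,-1, 46,0,0,0,-0.8, 46,0,0,0,0]';python3 st.py .503 .128 .033 120
```

```text
clock: 7.53
position: [0.5008, 0.1398, 0.233]
ee_rot: [3.003, 0.805, 0.043]
force: [1.1, 0.2, 0.4]
width: 0.501
clock: 8.87
position: [0.4919, 0.1545, 0.2243]
ee_rot: [1.448, 2.751, -0.007]
force: [0.3, 0.1, -0.1]
width: 0.503
clk 8.87 [0.4919 0.1545 0.2243] yaw 124.5 q [ 0.2   0.39 -0.82  1.84  0.37  1.04 -0.17] F [ 0.3  0.1 -0.1] w 46.2
units xyz [-0.556 -0.201  4.799] turn units 0.74
```

```bash
python3 -m jog '[38,-0.62,-0.18,0,0, 38,0,0,0,0.75, 38,0,0,0.8,0, 38,0,0,1,0, 38,0,0,0.9,0, 38,0,0,0,0,38,0,0,0,0]';python3 st.py .5045 .1255 .037 120
```

```text
clock: 9.45
position: [0.5038, 0.1271, 0.114]
ee_rot: [1.587, 2.672, 0.001]
force: [0.6, -0.1, 1.1]
width: 0.415
clk 9.45 [0.5038 0.1271 0.114 ] yaw 118.6 q [ 0.16  0.52 -0.71  1.96  0.5   0.81 -0.34] F [ 0.6 -0.1  1.1] w 38.1
units xyz [ 0.013 -0.038  1.924] turn units -0.24
```

```bash
python3 -m jog '[38,0,0,0.8,-0.24, 38,0,0,0.7,0, 38,0,0,0,0, 38,0,0,0,0]';python3 st.py .5045 .1255 .037 120; python3 - <<'E'
from h import *
im,p=snap('wrist','w2'); q=proj(p,[[.5045,.1255,.03]]);print(q)
E
```

```text
clock: 9.78
position: [0.5092, 0.1281, 0.0594]
ee_rot: [1.556, 2.683, 0.008]
force: [-0.6, -0.8, 0.6]
width: 0.414
clk 9.78 [0.5092 0.1281 0.0594] yaw 119.8 q [ 0.1   0.6  -0.64  2.    0.6   0.71 -0.4 ] F [-0.6 -0.8  0.6] w 38.0
units xyz [ 0.019 -0.147  0.556] turn units -0.04
[[302.72205001 300.73010704]]
```

```bash
python3 -m jog '[38,0.02,-0.15,0.1,0, 38,0,-0.04,0.3,0, 38,0,0,0.1,0, 38,0,0,0,0]';python3 st.py .5045 .1255 .037 120
```

```text
clock: 10.17
position: [0.5057, 0.1255, 0.044]
ee_rot: [1.556, 2.675, 0.018]
force: [0.1, 0.7, -0.8]
width: 0.417
clk 10.17 [0.5057 0.1255 0.044 ] yaw 119.6 q [ 0.09  0.61 -0.62  2.03  0.64  0.66 -0.44] F [ 0.1  0.7 -0.8] w 38.3
units xyz [ 0.021 -0.032  0.174] turn units -0.06
```

View pics/w2.png

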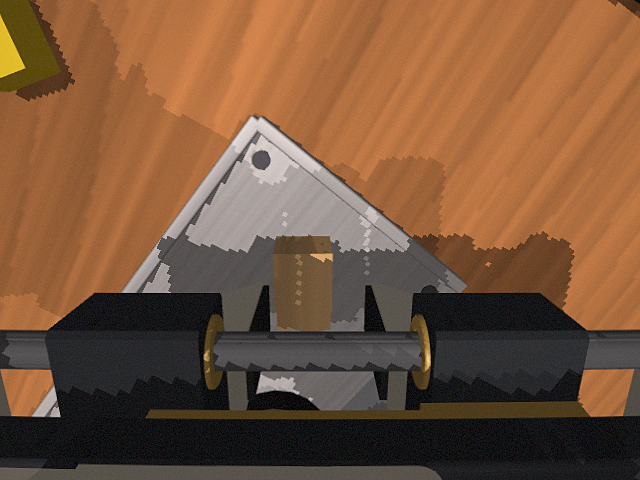

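The wrist view shows scrap B at (303,280), between the pads. I'll lower, close and lift.

```bash
python3 -m jog '[38,0,-0.03,0.2,0, 38,0,0,0,0, 12,0,0,0,0, 12,0,0,0,0, 12,0,0,0,0, 12,0,0,0,0, 12,0,0,0,0]' 30; python3 st.py .5045 .1255 .037 120; python3 -m jog '[12,0,0,-0.5,0, 12,0,0,-1,0, 12,0,0,-1,0, 12,0,0,-1,0, 12,0,0,-1,0, 12,0,0,-0.5,0, 12,0,0,0,0]'; python3 st.py .476 -.395 .22 120
```

```text
clock: 10.75
position: [0.5053, 0.1249, 0.0358]
ee_rot: [1.556, 2.675, 0.018]
force: [0.2, -0.2, -0.6]
width: 0.259
clk 10.75 [0.5053 0.1249 0.0358] yaw 119.6 q [ 0.08  0.62 -0.61  2.03  0.65  0.64 -0.45] F [ 0.2 -0.2 -0.6] w 23.8
units xyz [ 0.022 -0.008 -0.032] turn units -0.07
clock: 11.33
position: [0.4935, 0.1285, 0.2428]
ee_rot: [1.555, 2.683, 0.013]
force: [1.0, -0.2, -0.6]
width: 0.259
clk 11.33 [0.4935 0.1285 0.2428] yaw 119.8 q [ 0.27  0.35 -0.82  1.84  0.33  1.05 -0.17] F [ 1.  -0.2 -0.6] w 23.8
units xyz [-11.116  -6.905   0.725] turn units -0.03
```

```bash
python3 -m jog '[12,-0.79,-0.49,0,0, 12,-0.79,-0.49,0,0, 12,-0.79,-0.49,0,0, 12,-0.79,-0.49,0,0, 12,-0.79,-0.49,0,0, 12,-0.79,-0.49,0,0, 12,-0.79,-0.49,0,0, 12,-0.79,-0.49,0,0, 12,-0.79,-0.49,0,0, 12,-0.79,-0.49,0,0, 12,-0.79,-0.49,0,0, 12,-0.79,-0.49,0,0, 12,-0.79,-0.49,0,0, 12,-0.79,-0.49,0,0, 12,0,0,0,0, 12,0,0,0,0]'; python3 st.py .476 -.395 .1 120
```

```text
clock: 12.67
position: [0.4706, -0.4146, 0.2354]
ee_rot: [1.55, 2.694, 0.015]
force: [1.1, 1.2, -1.2]
width: 0.26
clk 12.67 [ 0.4706 -0.4146  0.2354] yaw 120.1 q [ 1.08  0.52 -0.65  1.58  0.33  1.13  0.88] F [ 1.1  1.2 -1.2] w 23.8
units xyz [0.436 0.278 3.384] turn units 0.02
```

```bash
python3 -m jog '[12,0.43,0.28,0.6,0, 12,0,0,0.9,0, 12,0,0,0.9,0, 12,0,0,0.7,0, 12,0,0,0,0, 50,0,0,0,0, 50,0,0,0,0, 50,0,0,0,0, 50,0,0,0,0, 50,0,0,-1,0, 50,0,0,-1,0, 50,0,0,-1,0, 60,0,0,-1,0, 70,0,0,-0.5,0, 80,0,0,0,0]'; python3 st.py .6695 .0185 .26 210
```

```text
clock: 13.92
position: [0.472, -0.3882, 0.3045]
ee_rot: [1.54, 2.687, 0.016]
force: [0.8, -0.6, -1.0]
width: 0.713
clk 13.92 [ 0.472  -0.3882  0.3045] yaw 120.3 q [ 1.08  0.44 -0.68  1.53  0.28  1.23  0.89] F [ 0.8 -0.6 -1. ] w 65.4
units xyz [6.315 9.364 1.196] turn units -14.94
```

```bash
python3 -m jog '[80,0.52,0.77,0,0, 80,0.52,0.77,0,0, 80,0.52,0.77,0,0, 80,0.52,0.77,0,0, 80,0.52,0.77,0,0, 80,0.52,0.77,0,0, 80,0.52,0.77,0,0, 80,0.52,0.77,0,0, 80,0.52,0.77,0,0, 80,0.52,0.77,0,0, 80,0.52,0.77,0,0, 80,0.5,0.7,0,0, 80,0,0,0,0, 80,0,0,0,0]'; python3 - <<'E'
from h import *
im,p=snap('wrist','w3'); print(p['xyz'], proj(p,[[.6695,.0185,.182]]))
im,p=snap('top','top2')
E
python3 st.py .6695 .0185 .171 210
```

```text
clock: 15.08
position: [0.6736, 0.0257, 0.3194]
ee_rot: [1.542, 2.656, 0.018]
force: [0.2, -1.0, -0.5]
width: 0.875
[0.62848088 0.09225762 0.44807184] [[296.76589097 229.42487422]]
clk 15.18 [0.6731 0.0249 0.3195] yaw 119.6 q [ 0.3   0.53 -0.71  1.36  0.4   1.33  0.1 ] F [-0.2 -1.2 -1.1] w 79.7
units xyz [ 0.109 -0.324  3.702] turn units 14.93
```

View pics/w3.png

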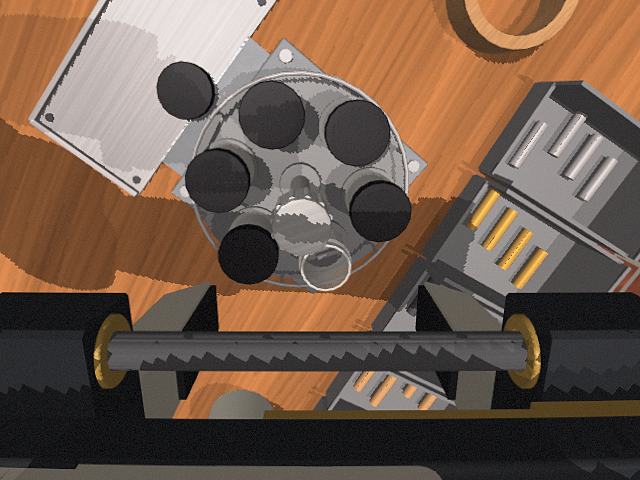

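View pics/top2.png

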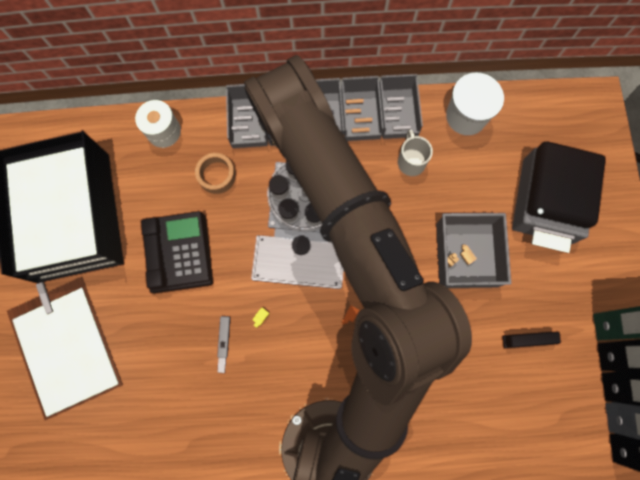

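w3 shows the lids at (272,115), (358,133), (381,211), (218,181), (249,254), the open mouth at (325,266) and the knob top at about (302,221). top2 shows both scraps in the bin (452,260)/(468,254) and only the lid left on the tray. I'll refine the axis and the turn.

```bash
cat > ang.py <<'E'
from h import *
im,p=load('w3')
l=ray(p,[(218,181),(272,115),(358,133),(381,211),(249,254)],.098)[:,:2]
def circ(l):
    s=np.linalg.lstsq(np.c_[2*l,np.ones(len(l))],(l**2).sum(1),rcond=None)[0];return s[:2],np.sqrt(s[2]+s[:2]@s[:2])
c,r=circ(l);print('axis lids',c,r); o=ray(p,[(325,266)],.092)[0,:2]
print('knob',ray(p,[(302,221)],.182)); print('open',o,np.degrees(np.arctan2(*(o-c)[::-1])))
print('lid angles',np.degrees(np.arctan2(l[:,1]-c[1],l[:,0]-c[0])))
t=ray(p,[(30,121),(138,193)],.01)[:,:2];print('tray R edge',t,np.degrees(np.arctan2(*(t[0]-t[1])[::-1])))
b=ray(p,[(286,55),(413,166)],.011)[:,:2];print('bolts',b,np.degrees(np.arctan2(*(b[1]-b[0])[::-1])))
i1,p1=load('w1');t=ray(p1,[(122,132),(365,268),(438,152)],.01)[:,:2]
print('tray w1',np.degrees(np.arctan2(*(t[0]-t[1])[::-1])),np.degrees(np.arctan2(*(t[2]-t[1])[::-1])), 'mid',(t[0]+t[2])/2)
E
python3 ang.py
```

```text
axis lids [0.67148085 0.02267867] 0.06889339867840757
knob [[0.6696918  0.02512993 0.182     ]]
open [ 0.72220467 -0.02432441] -42.81963757495961
lid angles [-161.20132012  138.59716217   77.75014049   18.23774721 -102.14226979]
tray R edge [[ 0.41478965 -0.05807661]
 [ 0.53420719 -0.07384601]] 172.4774676721372
bolts [[0.60344805 0.11703749]
 [0.76734801 0.08916535]] -9.651154838494547
tray w1 80.27184303293421 -8.908050236495527 mid [0.49306928 0.04935172]
```

```bash
python3 -m jog '[80,0,0,0,-1, 80,0,0,0,-1, 80,0,0,0,-1, 80,0,0,0,-1, 80,0,0,0,-1, 80,0,0,0,-1, 80,0,0,0,-1, 80,0,0,0,-1, 80,0,0,0,-1, 80,0,0,0,-1, 80,0,0,0,-1, 80,0,0,0,-1, 80,0,0,0,-1, 80,0,0,0,-1, 80,0,0,0,-0.7,80,0,0,0,0]';python3 st.py .67 .0215 .171 210
```

```text
clock: 16.52
position: [0.6683, -0.0124, 0.3243]
ee_rot: [-0.794, 2.98, -0.101]
force: [-0.5, -0.3, 0.4]
width: 0.871
clk 16.52 [ 0.6683 -0.0124  0.3243] yaw -150.1 q [ 0.51  0.63 -1.06  1.36  0.62  1.42  1.57] F [-0.5 -0.3  0.4] w 80.0
units xyz [-0.316  1.009  3.781] turn units -0.01
```

```bash
python3 -m jog '[80,-0.16,0.5,0.4,0, 80,-0.16,0.5,0.6,0, 80,0,0,0.6,0, 80,0,0,0.6,0, 80,0,0,0,0, 80,0,0,0,0]';python3 st.py .67 .0215 .171 210
```

```text
clock: 17.02
position: [0.6661, 0.015, 0.2341]
ee_rot: [-0.749, 2.988, -0.109]
force: [0.8, -0.4, 0.6]
width: 0.872
clk 17.02 [0.6661 0.015  0.2341] yaw -151.8 q [ 0.46  0.68 -1.01  1.5   0.68  1.26  1.42] F [ 0.8 -0.4  0.6] w 80.1
units xyz [-0.099  0.228  1.569] turn units -0.29
```

```bash
python3 -m jog '[80,-0.1,0.23,0.2,0, 80,0,0,0.5,0, 80,0,0,0.3,0, 80,0,0,0,0, 80,0,0,0,0]';python3 st.py .67 .0215 .171 210
```

```text
clock: 17.43
position: [0.6704, 0.0227, 0.1977]
ee_rot: [-0.734, 2.984, -0.111]
force: [0.2, -0.3, 0.1]
width: 0.866
clk 17.43 [0.6704 0.0227 0.1977] yaw -152.3 q [ 0.44  0.71 -0.99  1.54  0.72  1.2   1.37] F [ 0.2 -0.3  0.1] w 79.5
units xyz [0.055 0.036 0.664] turn units -0.38
```

```bash
python3 -m jog '[80,0,0,0.4,0, 80,0,0,0.35,0, 80,0,0,0,0, 80,0,0,0,0]';python3 st.py .67 .0215 .171 208;python3 - <<'E'
from h import *
im,p=snap('wrist','w4')
E
```

```text
clock: 17.77
position: [0.6743, 0.0217, 0.1681]
ee_rot: [-0.731, 2.981, -0.111]
force: [-0.2, 0.6, -0.5]
width: 0.875
clk 17.77 [0.6743 0.0217 0.1681] yaw -152.3 q [ 0.43  0.74 -0.97  1.56  0.75  1.15  1.35] F [-0.2  0.6 -0.5] w 80.4
units xyz [ 0.093  0.039 -0.08 ] turn units -0.05
```

View pics/w4.png

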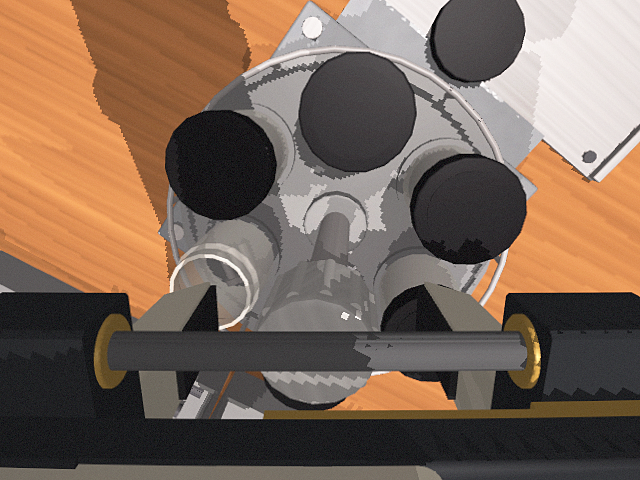

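The wrist view shows the knob centred at about (316,325) between the pads. Closing.

```bash
python3 -m jog '[80,0.09,0.02,0,0, 80,0,0,0,0, 60,0,0,0,0, 40,0,0,0,0, 30,0,0,0,0, 30,0,0,0,0, 30,0,0,0,0, 30,0,0,0,0, 30,0,0,0,0]' 25;python3 st.py .67 .0215 .171 208; python3 -m jog '[30,0,0,0,0.5,30,0,0,0,0.5,30,0,0,0,0.5,30,0,0,0,0.5]'; python3 st.py .67 .0215 .171 208
```

```text
clock: 18.57
position: [0.671, 0.0208, 0.17]
ee_rot: [-0.73, 2.979, -0.112]
force: [0.5, -1.2, 0.8]
width: 0.447
clk 18.57 [0.671  0.0208 0.17  ] yaw -152.3 q [ 0.44  0.74 -0.97  1.57  0.75  1.15  1.35] F [ 0.5 -1.2  0.8] w 41.1
units xyz [ 0.011  0.025 -0.028] turn units -0.06
clock: 18.9
position: [0.6709, 0.0209, 0.17]
ee_rot: [-0.403, 3.034, -0.097]
force: [0.4, 0.3, -0.7]
width: 0.446
clk 18.90 [0.6709 0.0209 0.17  ] yaw -164.7 q [ 0.42  0.72 -0.92  1.57  0.71  1.13  1.15] F [ 0.4  0.3 -0.7] w 40.9
units xyz [ 0.016  0.019 -0.028] turn units -2.12
```

```bash
python3 -m jog '[30,0,0,0,0.6,30,0,0,0,0.6,30,0,0,0,0.6,30,0,0,0,0.6,30,0,0,0,0.6,30,0,0,0,0.6,30,0,0,0,0.6,30,0,0,0,0.6,30,0,0,0,0.6,30,0,0,0,0.6]'; python3 st.py .67 .0215 .171 60.6;  python3 -m jog '[30,0,0,0,0.6,30,0,0,0,0.6,30,0,0,0,0.6,30,0,0,0,0.6,30,0,0,0,0.6,30,0,0,0,0.6,30,0,0,0,0.6,30,0,0,0,0.6,30,0,0,0,0.6,30,0,0,0,0.6]'; python3 st.py .67 .0215 .171 60.6
```

```text
clock: 19.73
position: [0.6711, 0.0214, 0.1697]
ee_rot: [0.596, 2.986, -0.052]
force: [0.5, -0.3, 2.2]
width: 0.431
clk 19.73 [0.6711 0.0214 0.1697] yaw 157.5 q [ 0.34  0.67 -0.78  1.58  0.61  1.07  0.57] F [ 0.5 -0.3  2.2] w 39.6
units xyz [ 0.024 -0.009 -0.034] turn units -13.86
clock: 20.57
position: [0.6714, 0.0219, 0.1687]
ee_rot: [1.522, 2.631, -0.006]
force: [3.3, 0.8, 0.8]
width: 0.443
clk 20.57 [0.6714 0.0219 0.1687] yaw 119.8 q [ 0.26  0.62 -0.63  1.59  0.51  1.02 -0.01] F [3.3 0.8 0.8] w 40.7
units xyz [ 0.003 -0.032 -0.059] turn units 9.86
```

```bash
python3 -m jog '[30,0,0,0,0.6,30,0,0,0,0.6,30,0,0,0,0.6,30,0,0,0,0.6,30,0,0,0,0.6,30,0,0,0,0.6,30,0,0,0,0.6,30,0,0,0,0.6,30,0,0,0,0.6,30,0,0,0,0.6,30,0,0,0,0.6,30,0,0,0,0.6,30,0,0,0,0.6,30,0,0,0,0.6,30,0,0,0,0.5,30,0,0,0,0,30,0,0,0,0]'; python3 st.py .67 .0215 .171 60.6; python3 - <<'E'
from h import *
im,p=snap('wrist','w5'); im,p=snap('top','top3'); im,p=snap('side','side3')
a=load('top3')[0][140:300,230:370]; b=load('side3')[0][160:310,250:440]; w=load('w5')[0]
c=np.zeros((600,790,3),np.uint8); c[:480,:640]=w
c=np.zeros((600,800,3),np.uint8); c[:300,:400]=cv2.resize(a,(400,300)); c[:300,400:780]=cv2.resize(b,(380,300)); c[300:,:400]=cv2.resize(w,(400,300)); c[300:,400:]=cv2.resize(w[0:330],(400,300))
cv2.imwrite('pics/m3.png',c)
E
```

```text
clock: 21.98
position: [0.6724, 0.0221, 0.1681]
ee_rot: [2.59, 1.61, 0.064]
force: [1.5, -1.0, 0.1]
width: 0.446
clk 21.98 [0.6724 0.0221 0.1681] yaw 63.7 q [ 0.11  0.58 -0.4   1.59  0.35  0.96 -0.87] F [ 1.5 -1.   0.1] w 41.0
units xyz [-0.041 -0.04  -0.075] turn units 0.52
```

View pics/w5.png

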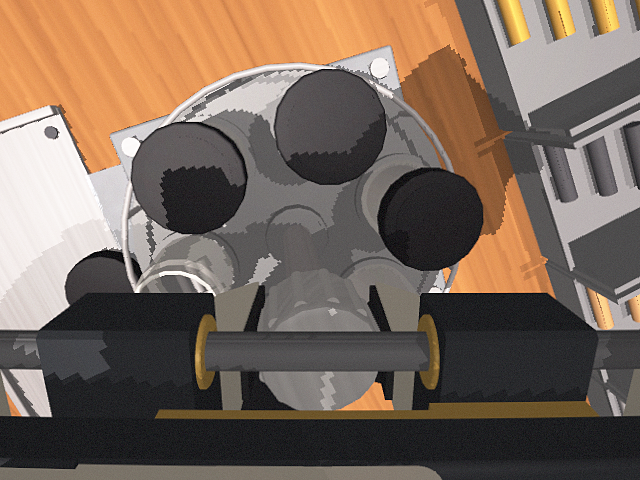

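w5 shows lids at (189,178), (330,126), (431,219), the open mouth partly visible at about (174,290), and foot bolts at (131,147), (379,68). I'll measure the rack angle against the foot in this picture.

```bash
python3 - <<'E'
from h import *
im,p=load('w5')
l=ray(p,[(189,178),(330,126),(431,219)],.098)[:,:2]
s=np.linalg.lstsq(np.c_[2*l,np.ones(3)],(l**2).sum(1),rcond=None)[0];print('circ',s[:2],np.sqrt(s[2]+s[:2]@s[:2]))
for c in (np.array([.6705,.022]),s[:2]):
    a=np.degrees(np.arctan2(l[:,1]-c[1],l[:,0]-c[0])); print(a,(a+[60,120,180])%360)
d=l[0]-l[2];print('chord l0-l2 +120 rule: dir',np.degrees(np.arctan2(d[1],d[0])))
b=ray(p,[(131,147),(379,68)],.011)[:,:2];print('bolts',b,np.degrees(np.arctan2(*(b[1]-b[0])[::-1])))
t=ray(p,[(0,128),(54,106),(102,237)],.01)[:,:2];print(t,'tray left edge dir',np.degrees(np.arctan2(*(t[1]-t[0])[::-1])),'back edge',np.degrees(np.arctan2(*(t[1]-t[2])[::-1])))
E
```

```text
circ [0.67287724 0.02363414] 0.06804007331842375
[111.31872314  51.89489424  -6.13086269] [171.31872314 171.89489424 173.86913731]
[113.68454429  52.62092801  -7.71308385] [173.68454429 172.62092801 172.28691615]
chord l0-l2 +120 rule: dir 142.98573021915377
bolts [[0.60256623 0.11599902]
 [0.76730188 0.08895859]] -9.32165294023398
[[0.53718697 0.16253239]
 [0.57416877 0.15857698]
 [0.55254453 0.07421297]] tray left edge dir -6.1048924066304915 back edge 75.62341927624014
```

View pics/m3.png

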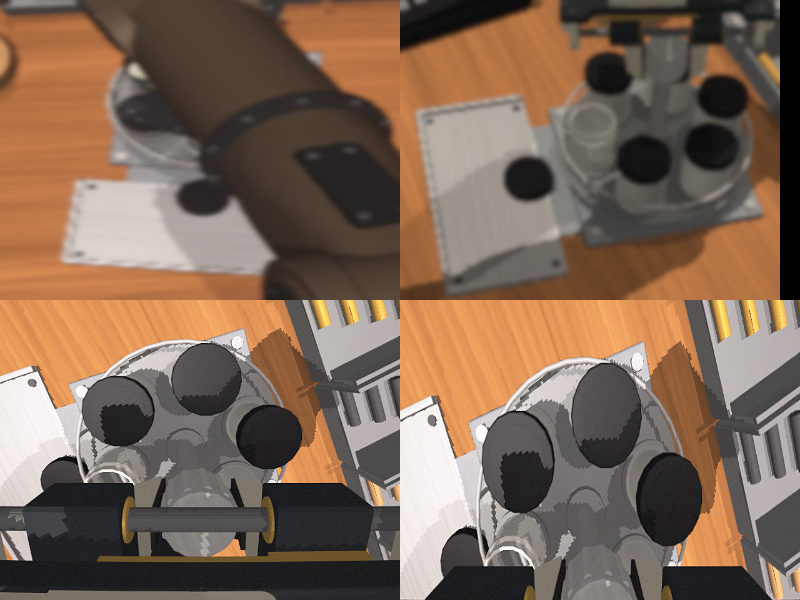

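m3 shows the open jar at the tray side at about (592,135) in the side crop. The lid is still on the tray. Jar angle is about 173.2° against a front of about 171°, so about 2° more clockwise.

```bash
python3 -m jog '[30,0,0,0,0.36,30,0,0,0,0,30,0,0,0,0]'; python3 st.py .67 .0215 .171 61.4; python3 - <<'E'
from h import *
snap('wrist','w6')
# side view: mouth centre ray of open jar, refined lids by dark blobs
for f,seeds in (('w5',[(189,178),(330,126),(431,219)]),('w6',[(189,178),(330,126),(431,219)])):
    im,p=load(f); g=cv2.medianBlur(im.max(2),5); m=cv2.inRange(g,0,88); m[285:]=0
    m=cv2.morphologyEx(m,cv2.MORPH_OPEN,np.ones((9,9))); L=[]
    for c in cv2.findContours(m,0,1)[0]:
        (x,y),r=cv2.minEnclosingCircle(c)
        if cv2.contourArea(c)>3000: print(f,round(x),round(y),round(r),cv2.contourArea(c),cv2.boundingRect(c))
E
```

```text
clock: 22.38
position: [0.6725, 0.022, 0.1682]
ee_rot: [2.619, 1.565, 0.067]
force: [1.8, -0.8, 0.2]
width: 0.449
clk 22.38 [0.6725 0.022  0.1682] yaw 61.7 q [ 0.11  0.58 -0.39  1.6   0.34  0.96 -0.9 ] F [ 1.8 -0.8  0.2] w 41.2
units xyz [-0.041 -0.041 -0.075] turn units 0.05
w5 606 244 47 3819.5 (571, 210, 69, 75)
w5 430 217 54 8455.0 (377, 167, 106, 104)
w5 197 196 53 4733.5 (148, 167, 99, 68)
w5 331 127 59 8916.0 (289, 69, 98, 116)
w5 574 113 84 5978.0 (491, 60, 149, 115)
w6 605 236 50 3938.5 (569, 200, 71, 85)
w6 430 218 54 8434.0 (378, 168, 105, 104)
w6 200 199 48 4640.0 (159, 166, 87, 69)
w6 332 128 59 8509.0 (285, 70, 102, 115)
w6 574 104 87 5938.0 (488, 46, 152, 123)
```

```bash
python3 - <<'E'
from h import *
im,p=load('side3')
for q in [(346,217),(346,220)]:
    o=ray(p,[q],.092)[0,:2]; d=o-[.671,.022]; print(o,np.hypot(*d),np.degrees(np.arctan2(d[1],d[0])))
print('lids',[ (np.degrees(np.arctan2(*(ray(p,[q],.098)[0,:2]-[.671,.022])[::-1])),c) for q,c in [((250+245/2,160+160/2),-1),((250+312/2,160+145/2),-2)]])
E
python3 -m jog '[30,0,0,0,0,30,0,0,0,0,30,0,0,0,0,30,0,0,0,0]'; python3 st.py .67 .0215 .171 61.7
```

```text
[0.60375028 0.03637311] 0.06876853508192969 167.93582754397835
[0.6005812  0.02894943] 0.07076087419286743 174.36389104657354
lids [(np.float64(-125.25571135745543), -1), (np.float64(-70.75921924950917), -2)]
clock: 22.77
position: [0.6725, 0.022, 0.1682]
ee_rot: [2.617, 1.569, 0.067]
force: [1.8, -1.3, 1.1]
width: 0.452
clk 22.77 [0.6725 0.022  0.1682] yaw 61.9 q [ 0.11  0.58 -0.39  1.59  0.34  0.96 -0.9 ] F [ 1.8 -1.3  1.1] w 41.5
units xyz [-0.041 -0.041 -0.075] turn units 0.03
```

```bash
python3 -c "
from cell import *
print(sign_off())"
```

```text
the job is handed in; nothing more can be done
None
```

I dropped both wood scraps into the waste bin, then turned the rack about 146° clockwise by its knob until the open jar stood at the front. I handed the job in at about 23 s, still gripping the knob at 25 N.

**Scraps:** the top view before the turn showed both in the bin and only the jar's lid left on the tray. The side view before the last small turn still showed the lid there.

**Jar position:** the front is at about 171°, give or take 1°.
- **Wrist camera:** the lid positions put the open jar at about 171°.
- **Gripper rotation:** adding up how far the gripper turned gave about 172.3°.
- **Side view:** this was coarse, with single readings before the last 2° turn spreading from 168° to 175°.

So the jar should be centred to within about 1–2°.

**Grip and forces:** the rack did not slip in the grip during the last small turn, and the wrist forces I read stayed under about 4 N. I had used all 12 picture views by then, so I checked that last turn only by numbers.

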